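# Hang the lopsided weighing pan on the bench scale

### The arm

A 6-joint arm with a two-finger parallel gripper is mounted at the origin on the work surface. World frame = base frame: x ahead of the robot, y to its left, z up, the work surface at z = 0. Lengths are in m, angles in degrees, forces in N, time in s.
With the tool pointing down it reaches from about 0.275 to 0.85 m from the base axis. Payload 5.2 kg.
Tool frame: the origin (TCP) lies midway between the tips of the shut fingers; the grasp point (between the pads) lies 19 mm behind it; z points along the fingers, y is the line along which they close (so a half turn about z gives the same grasp; the last joint's range is limited). The gripper opens to 85 mm and grips with 20 to 120 N. Pads are 22 mm wide; open, the fingers measure 114 mm over their backs; the gripper's body (76 mm by 85 mm) begins 54 mm behind the grasp point. The pads swing forward as they close: fully open they stand 13 mm farther back than shut.
Start: joints at [53.067, 14.817, 87.949, -0, 77.235, -11.62], TCP at [0.235, 0.497, 0.231] pointing down, gripper open.
Joint ranges: [-179.93, 179.93], [-52.35, 119.4], [10.71, 147.94], [-69.91, 249.91], [12.55, 155.21], [-178.61, 178.61]. Speed limits (degrees/s): [147.25, 147.25, 180, 180, 180, 180].

### API

Orientations are given as a 3x3 rotation matrix whose columns are the frame's x, y, z axes.
In Python, from workcell import robot, optics gives the robot as it stands.
- The arm moves only by the shell command python3 -m handwheel 'ROWS' [FORCE]. ROWS is JSON, a list of rows, each an object with "gripper": the finger opening in mm, from 0 to 85.4; "slide": the shift along the world's x, y, z in mm, a list of three; "turn": the turn, a rotation vector about the world's x, y, z in rad, a list of three. A call has 1 to 5 rows; each row is the pose to reach, as a shift and turn from the pose commanded when the call began; what a row does not reach only later rows make up. A row lasts 1/10 s, in which the tool goes at most 50 mm and 8.59 degrees, less where a joint would pass 70% of its speed; a pose out of reach is approached as far as the arm can. A call with a gripper value outside its range is refused whole. The fingers move at their own pace and stop on an object; FORCE is the grip in N (left out, the last holds). Time passes only in rows, so rows that repeat a pose let the fingers close. It gives the time, the measured TCP pose, the force, the opening and the grip force at its end, in the units of the state.
- robot.read_state(): the state, without advancing time (a new reading comes with each control period).
- optics.snapshot(name): name is "side" or "top" or "wrist"; returns a dict with "pixels" (420x560x3 uint8, red, green, blue), "K" (3x3 intrinsics, pixels), "rvec" (rotation vector, rad) and "tvec" (3), from world to camera coordinates, as OpenCV has them. Camera axes: x right, y down, z forward; pixel columns grow to the right and rows downward; lengths in m; the calibration is good to about 2 mm. A picture is of the moment at which its call begins. There is no depth.
- robot.hand_in(): hands the job in; it is judged then, once.
The state is a dict: "t": time; "joint_pos": joint angles; "qvel": joint speeds; "effort": joint torques, N m; "tcp_pos": TCP position; "eef_rot": TCP orientation; "ft_force": force on the tool from outside, world axes, zero at the start; "ft_torque": the same for the moment, N m; "finger_gap": finger opening in m; "finger_force": force on a finger pad.
Only numpy, scipy, OpenCV 4.12 (cv2) and the standard library are available. Lean on these libraries where they do the work, as an engineer would, in place of code of your own. Each camera call takes 0.05 s, during which the arm holds its last target. There are 200 camera calls.

### The job

Pick up the loaded weighing pan by its wooden tab, thread its frame over the hook of the spring scale and hang it by whichever of its two arches is on the heavy steel gear's side, so that it hangs level and does not swing. Let the weight down onto the hook slowly, no more than 2 or 3 centimetres a second, and let go only when the spring carries all of it, so that the scale never jumps; do not push hard on the hook. Finish with the pan hanging still and free on the hook, gear and piston still in it, hand away, other things undisturbed.

Things in the scene. Friction and masses are not known exactly. Their poses are not given: they have to be found in the camera images.
- pan_grip (a point): Centre of the wooden grip tab on top of the pan: 24 mm (pan x) by 14 mm (pan y), 47 mm tall, pinched along pan y with the hand pointing down. 152 mm above the pan's underside, 22 mm below the tab's top, 25 mm above the top of the 130 mm long cross bar (along y) that carries the tab. Axes are the pan's: z up, y along the row of its two bays, x through the frame's window.
- pan_window (a point): Middle of the open window of the pan's frame, 64 mm above the pan's underside, 88 mm below pan_grip. About 122 mm wide (y); free height from 38 mm (piston top) to 90 mm (lowest points of the arches) above the underside. The hook bar passes through it along pan x.
- pan_floor (a point): Centre of the underside of the pan: bare aluminium, 0.15 kg, tray 66 mm (x) by 130 mm (y), 3 mm floor, rims 26 mm high, a wall at y = 0 between two bays centred at y = +30 and -30 mm; a 12 mm wide upright at each y end carries the cross bar. With its parts in it the pan weighs 0.43 to 0.87 kg in all, unknown beforehand.
- arch_plus (a point): Apex (underside) of the V-shaped arch under the cross bar on the pan's +y side: 14.5 mm to +y of the tab's centre, 111 mm above the pan's underside and 41 mm below pan_grip. Each arch is an inverted V, open downwards, 29 mm wide at its mouth, 21 mm deep, 8 mm thick along x; the point between the two arches is at y = 0. Hung, the apex lies 3 mm above the top of the bar. Axes as the pan's.
- arch_minus (a point): The same for the arch on the pan's -y side, 14.5 mm to -y of the tab's centre. The pan hangs level only by the arch on the gear's side; by the other one it swings over.
- gear_center (a point): Centre of the steel gear: toothed disc 51 mm across and 18 mm thick with a smaller 8 mm high hub on top, 26 mm in all; heavy, 0.20 to 0.64 kg. It stands loose in one of the pan's two bays (either one).
- piston_center (a point): Centre of the aluminium piston: plain cylinder 46 mm across, 34 mm high, with ring grooves; light, 0.08 kg. It stands loose in the other bay.
- hook_seat (a point): Where the pan is to hang: on top of the scale's hook bar, a level round steel bar of 8 mm diameter, 240 mm above the bench unloaded, 120 mm from the column's axis. Axes are the scale's: x points along the bar from its tip to the column, so the pan is threaded on along +x with pan x along this x. A collar of 24 mm diameter stands 20 mm to +x, the slide block begins 99 mm to +x.
- hook_tip (a point): Upturned tip of the hook bar: it turns up 20 mm to -x of hook_seat, and ends 35 mm to -x of it and 12 mm above it. Behind the bar stands the column (34 mm wide, top at 280 mm); the scale's grey foot plate is 12 mm high.
- hook (a joint): How far the sprung hook arm has sunk straight down, in m: 0 unloaded, stop at 0.10. The spring gives 100 N/m, lightly damped, and takes the first 0.3 N without moving, so the loaded pan finally sinks it by 0.035 to 0.085 m. Nothing locks it: let go too early or too late, and it jumps.
- spanner_mid (a point): Bystander: steel spanner lying on the bench, 160 mm long, its middle.
- spray_mid (a point): Bystander: spray can, 52 mm diameter, 150 mm high, its centre.
- jar_mid (a point): Bystander: closed jar, 64 mm diameter, 75 mm high, its centre.
Things that resemble listed ones, but are neither listed nor needed, are in the scene too. Of the things that look like the part that bears pan_grip, the middle-sized one is meant.

How it is judged:
By the outcome, as a careful person would: the job done as asked, in the order asked, and still so for the second after the job is handed in, with the robot touching nothing.
It also fails if it takes over 58 s, if anything falls off the work surface, if the arm or the gripper's body presses on something with over 40 N, if the wrist force passes 120 N, or if a joint passes its speed limit or range.

## Working session

There is one attempt and no reset: what is moved stays moved. The work goes in short steps, Python scripts to look and compute and a shell command to move; the robot and the scene stay as the last step left them, time stands still between calls to the robot, and variables do not carry over. Pictures are saved under pics/ and viewed, at most 12 in all, crops included, and the job is handed in when it is done.

```bash
mkdir -p pics
cat > h.py <<'E'
import numpy as np, cv2
from workcell import robot, optics
def snap(n,f=None):
    s=optics.snapshot(n); 
    if f: cv2.imwrite('pics/'+f,s['pixels'][:,:,::-1])
    return s
def cam(s):
    R=cv2.Rodrigues(np.array(s['rvec'],float))[0]; t=np.array(s['tvec'],float).ravel()
    return np.array(s['K']),R,t
def ray(s,u,v):
    K,R,t=cam(s); d=R.T@np.linalg.inv(K)@[u,v,1]; return -R.T@t,d
def plane(s,u,v,z):
    c,d=ray(s,u,v); return c+d*(z-c[2])/d[2]
def proj(s,p):
    K,R,t=cam(s); q=K@(R@np.array(p)+t); return q[:2]/q[2]
def tri(a,pa,b,pb):
    c1,d1=ray(a,*pa); c2,d2=ray(b,*pb)
    d1/=np.linalg.norm(d1); d2/=np.linalg.norm(d2)
    k=np.linalg.lstsq(np.c_[d1,-d2],c2-c1,rcond=None)[0]
    x,y=c1+k[0]*d1,c2+k[1]*d2
    return (x+y)/2,np.linalg.norm(x-y)
E
python3 - <<'E'
from h import *
ims=[snap('top'),snap('side')]
for s,n in zip(ims,'ts'):
    print(n,ray(s,280,210)); 
a=np.hstack([i['pixels'] for i in ims]); np.savez('a.npz',top=ims[0],side=ims[1])
cv2.imwrite('pics/top1.png',ims[0]['pixels'][:,:,::-1]);cv2.imwrite('pics/side1.png',ims[1]['pixels'][:,:,::-1])
print({k:np.round(v,3) for k,v in robot.read_state().items()})
E
```

```text
t (array([ 0.34086655, -0.01478552,  1.30075017]), array([ 0.15150172,  0.03871026, -0.98789808]))
s (array([0.31899526, 0.84868783, 1.23695678]), array([ 0.10707134, -0.61647129, -0.78008862]))
{'t': np.float64(0.1), 'joint_pos': array([ 53.068,  14.855,  88.005,   0.   ,  77.234, -11.62 ]), 'qvel': array([-0.027, -0.016, -0.13 , -0.067, -0.119,  0.03 ]), 'effort': array([ 3.0000e-03, -4.4697e+01, -2.9125e+01, -0.0000e+00,  6.0000e-03,
       -0.0000e+00]), 'tcp_pos': array([0.235, 0.497, 0.231]), 'eef_rot': array([[-0.904,  0.428, -0.001],
       [ 0.428,  0.904, -0.001],
       [ 0.   , -0.002, -1.   ]]), 'ft_force': array([-0.442,  0.541, -0.16 ]), 'ft_torque': array([ 0.038, -0.039, -0.032]), 'finger_force': np.float64(0.0), 'finger_gap': np.float64(0.086)}
```

View pics/top1.png

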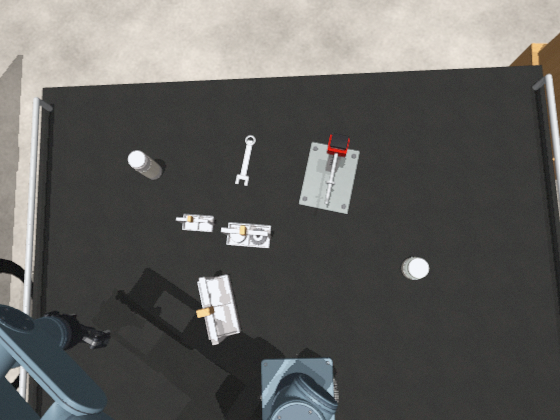

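View pics/side1.png

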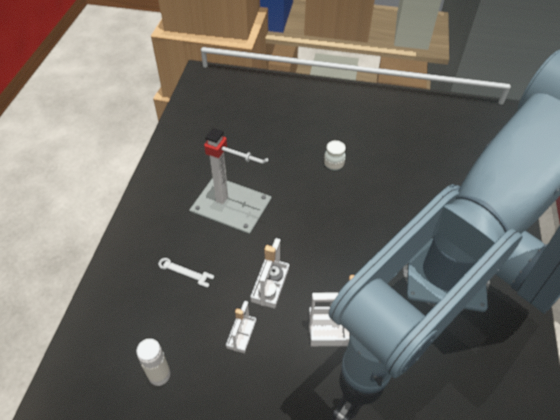

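Top view: three pan-like frames, small at (197,222), middle at (248,234) and large at (219,308). The middle one fits: it is middle-sized and holds a gear and a piston. The scale's bar runs from its tip at (327,206) to the column at (338,147). I'll confirm with a crop.

Run:
```python
from h import *
d=np.load('a.npz',allow_pickle=True); T=d['top'].item();S=d['side'].item()
for n,s in(('t',T),('s',S)):
    hsv=cv2.cvtColor(s['pixels'],cv2.COLOR_RGB2HSV)
    m=cv2.inRange(hsv,(10,80,120),(25,255,255))
    k,l,st,c=cv2.connectedComponentsWithStats(m)
    print(n,[(c[i].round(1),st[i]) for i in range(1,k) if st[i,4]>15 and st[i,1]>150])
    white=cv2.inRange(hsv,(0,0,140),(180,60,255))
    k,l,st,c=cv2.connectedComponentsWithStats(white)
    print([(c[i].round(1),st[i]) for i in range(1,k) if 80<st[i,4]<8000])
    
def crop(s,x,y,w,h,f): return cv2.resize(s['pixels'][y:y+h,x:x+w],None,fx=f,fy=f,interpolation=cv2.INTER_CUBIC)
A=crop(T,215,210,66,50,6);B=crop(S,240,230,66,90,6); C=crop(T,290,125,80,95,5)
D=crop(S,190,120,90,60,4)
W=np.zeros((600,800,3),np.uint8)
for im,x,y in((A,0,0),(D,0,310),(B,400,0)): 
    h,w=im.shape[:2]; h=min(h,600-y);w=min(w,800-x); W[y:y+h,x:x+w]=im[:h,:w]
cv2.imwrite('pics/c1.png',W[:,:,::-1])
```

```text
t [(array([189.4, 218.1]), array([188, 216,   4,   6,  16], dtype=int32)), (array([242.9, 230.2]), array([240, 227,   6,   8,  27], dtype=int32)), (array([202.6, 312.2]), array([196, 308,  15,  10, 107], dtype=int32))]
[(array([554. , 129.2]), array([546,  74,  14, 142, 709], dtype=int32)), (array([245.5, 160.9]), array([235, 135,  21,  51, 357], dtype=int32)), (array([328. , 180.2]), array([ 299,  142,   60,   72, 2732], dtype=int32)), (array([136.9, 159.3]), array([128, 150,  19,  19, 283], dtype=int32)), (array([196.6, 222.7]), array([176, 214,  38,  18, 462], dtype=int32)), (array([247.4, 234.8]), array([221, 222,  50,  26, 927], dtype=int32)), (array([415.4, 268. ]), array([403, 257,  26,  23, 467], dtype=int32)), (array([218.1, 306.8]), array([ 197,  275,   43,   70, 1848], dtype=int32)), (array([ 36.4, 381.6]), array([   0,  330,   91,   90, 1760], dtype=int32)), (array([273.6, 376.5]), array([262, 359,  36,  49, 767], dtype=int32)), (array([322.2, 371.3]), array([301, 358,  36,  39, 504], dtype=int32)), (array([312.4, 399. ]), array([293, 387,  39,  25, 207], dtype=int32)), (
[... 402 characters left out ...]
,  50,  23,  42, 591], dtype=int32)), (array([520.9, 161.5]), array([ 467,   93,   93,  133, 7698], dtype=int32)), (array([335.2, 153.7]), array([325, 140,  21,  29, 472], dtype=int32)), (array([244.4, 154.9]), array([222, 147,  46,  16, 179], dtype=int32)), (array([232.6, 205.9]), array([ 190,  179,   81,   54, 2185], dtype=int32)), (array([269.6, 279.1]), array([ 250,  238,   40,   69, 1127], dtype=int32)), (array([185.9, 271.5]), array([158, 258,  56,  29, 454], dtype=int32)), (array([240.9, 332.5]), array([226, 314,  30,  37, 683], dtype=int32)), (array([557.3, 333.9]), array([554, 318,   6,  40, 140], dtype=int32)), (array([151. , 358.8]), array([136, 338,  30,  46, 828], dtype=int32))]
```

View pics/c1.png

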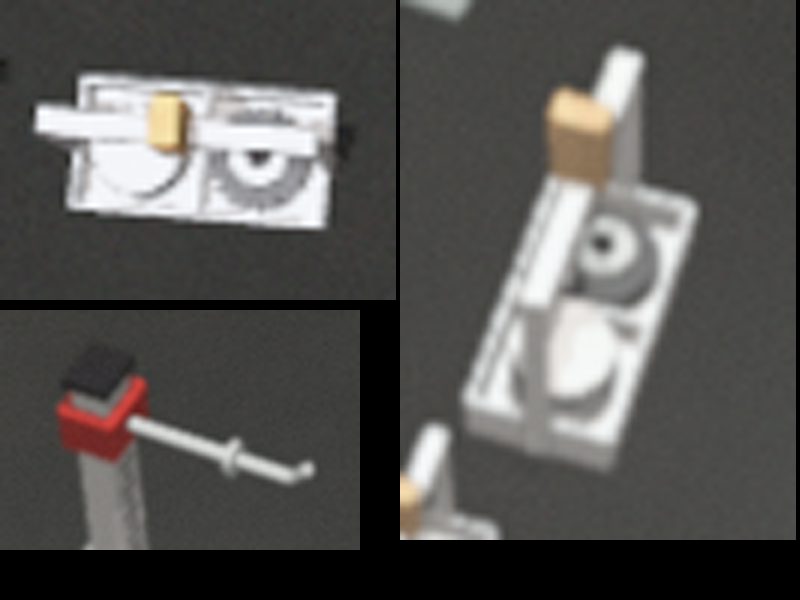

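The crop confirms it: the middle pan has the piston in its left bay (top view) and the gear in its right bay, at about (258,235). Crop D shows the bar, with its collar at side pixel (247.8,156.8), bend at (263,162) and tip at (267,159.5).

Run:
```python
from h import *
d=np.load('a.npz',allow_pickle=True); T=d['top'].item();S=d['side'].item()
np.set_printoptions(precision=4,suppress=True)
A=lambda x,y:(215+x/6-.4,210+y/6-.4)
B=lambda x,y:(240+(x-400)/6-.4,230+y/6-.4)
D=lambda x,y:(190+x/4-.4,120+(y-310)/4-.4)
c=[plane(T,*A(*p),.026) for p in((80,75),(337,93),(327,227),(68,210))]
c2=[plane(S,*B(*p),.026) for p in((465,400),(610,465),(697,205))]
print('rim top cam',np.array(c),np.mean(c,0)); print('side',np.array(c2))
print('gear T',plane(T,*A(258,155),.029),'S',plane(S,*B(607,243),.029))
print('tab top T',plane(T,*A(166,122),.17),'S top',plane(S,*B(580,105),.174),tri(T,A(168,120),S,B(580,105)))
be=[plane(T,*A(*p),.127) for p in((36,118),(318,140))]; print('bar ends',np.array(be))
for n,p,z in(('block',(133,424),.236),('collar',(231,457),.236),('bend',(292,477),.236),('tip',(308,468),.252)): print(n,plane(S,*D(*p),z))
g=T['pixels'][140:215,295:365].astype(int)
cv2.imwrite('pics/c2.png',cv2.resize(T['pixels'][130:218,292:368,::-1],None,fx=6.5,fy=6.5,interpolation=cv2.INTER_CUBIC))
```

```text
rim top cam [[0.505  0.1926 0.026 ]
 [0.4917 0.064  0.026 ]
 [0.4251 0.0707 0.026 ]
 [0.4376 0.1994 0.026 ]] [0.4648 0.1317 0.026 ]
side [[0.5078 0.1884 0.026 ]
 [0.4403 0.2073 0.026 ]
 [0.4266 0.0708 0.026 ]]
gear T [0.4617 0.1039 0.029 ] S [0.4624 0.1002 0.029 ]
tab top T [0.4642 0.1312 0.17  ] S top [0.4685 0.1275 0.174 ] (array([0.4662, 0.1295, 0.1769]), np.float64(0.0037116080070137662))
bar ends [[0.4727 0.1968 0.127 ]
 [0.4584 0.067  0.127 ]]
block [ 0.6451 -0.1214  0.236 ]
collar [ 0.5742 -0.104   0.236 ]
bend [ 0.531  -0.0939  0.236 ]
tip [ 0.5191 -0.0887  0.252 ]
```

View pics/c2.png

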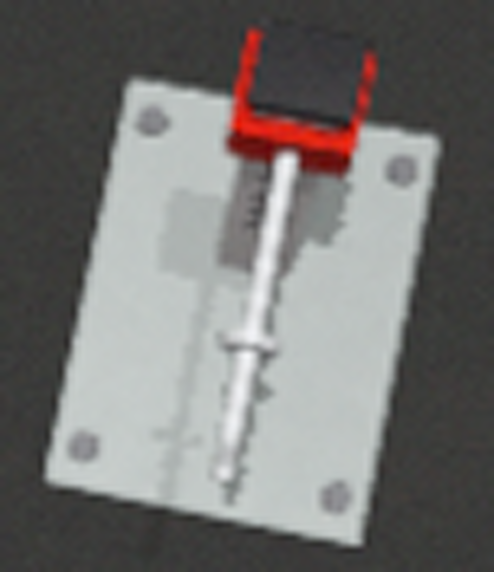

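```bash
python3 - <<'E'
from h import *
d=np.load('a.npz',allow_pickle=True); T=d['top'].item();S=d['side'].item()
np.set_printoptions(precision=4,suppress=True)
C=lambda x,y:(292+x/6.5-.4,130+y/6.5-.4)
for n,p,z in(('block',(288,152),.238),('collar',(250,340),.24),('tip',(223,478),.25)): print(n,plane(T,*C(*p),z))
D=lambda x,y:(190+x/4-.4,120+(y-310)/4-.4)
print(tri(T,C(250,340),S,D(231,457)),tri(T,C(222,474),S,D(308,467)))
E
python3 -m handwheel '[{"gripper":70,"slide":[20,-35,20],"turn":[0,0,0.067]},{"gripper":70,"slide":[45,-75,30],"turn":[0,0,0.134]},{"gripper":70,"slide":[71,-115,40],"turn":[0,0,0.2]},{"gripper":70,"slide":[97,-156,40],"turn":[0,0,0.267]},{"gripper":70,"slide":[123,-197,40],"turn":[0,0,0.335]}]' 40
python3 -m handwheel '[{"gripper":70,"slide":[26,-41,0],"turn":[0,0,0]},{"gripper":70,"slide":[52,-82,0],"turn":[0,0,0]},{"gripper":70,"slide":[78,-124,0],"turn":[0,0,0]},{"gripper":70,"slide":[107,-169,-10],"turn":[0,0,0]},{"gripper":70,"slide":[107,-169,-10],"turn":[0,0,0]}]'
python3 - <<'E'
from h import *
s=snap('wrist','w1.png'); np.savez('w1.npz',s=s)
print(proj(s,[.4652,.131,.174]),proj(s,[.4652,.131,.17]))
E
```

```text
block [ 0.6449 -0.1189  0.238 ]
collar [ 0.5704 -0.1007  0.24  ]
tip [ 0.5152 -0.0874  0.25  ]
(array([ 0.5719, -0.1008,  0.2392]), np.float64(0.002687303574151629)) (array([ 0.5173, -0.0867,  0.2549]), np.float64(0.002702542546951947))
t: 0.6
tcp_pos: [0.3587, 0.2986, 0.2715]
eef_rot: [[-0.995, 0.103, 0.0], [0.103, 0.995, 0.0], [-0.0, 0.0, -1.0]]
ft_force: [1.0, 1.2, -0.6]
finger_gap: 0.07
finger_force: 0.0
t: 1.1
tcp_pos: [0.4672, 0.1265, 0.2599]
eef_rot: [[-0.994, 0.112, -0.001], [0.112, 0.994, -0.002], [0.001, -0.002, -1.0]]
ft_force: [-0.5, 0.6, -0.0]
finger_gap: 0.0701
finger_force: 0.0
[292.53712367 210.134973  ] [292.42443703 208.45196143]
```

View pics/w1.png

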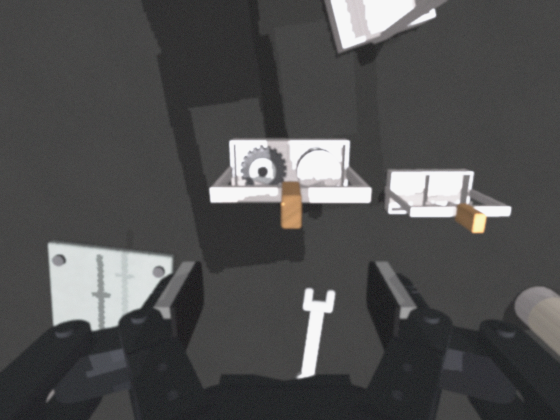

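Run:
```python
from h import *
np.set_printoptions(precision=4,suppress=True)
s=np.load('w1.npz',allow_pickle=True)['s'].item()
print('cam',ray(s,280,210)[0], robot.read_state()['tcp_pos'])
hsv=cv2.cvtColor(s['pixels'],cv2.COLOR_RGB2HSV)
m=cv2.inRange(hsv,(5,90,60),(28,255,255)); m[:,350:]=0
k,l,st,c=cv2.connectedComponentsWithStats(m); i=1+np.argmax(st[1:,4]); print(st[i],c[i])
ex=np.array([.994,-.107,0]);ey=np.array([.107,.994,0])
P=np.array([.4652,.131,0])
q=np.array([proj(s,P+a*.012*ex+b*.007*ey+[0,0,z]) for a in(-1,1) for b in(-1,1) for z in(.127,.174)])
print(q, q.min(0),q.max(0))
for b in(-1,1): print(b,proj(s,P+b*.065*ey-.004*ex+[0,0,.127]),proj(s,P+b*.065*ey+.004*ex+[0,0,.127]))
```

```text
cam [0.3948 0.1339 0.4038] [0.4661 0.1283 0.26  ]
[280 182  23  47 897] [290.8227 206.5741]
[[282.6941 178.7497]
 [282.1874 193.1627]
 [300.1369 178.675 ]
 [302.9467 193.0764]
 [282.8801 207.4082]
 [282.4221 226.711 ]
 [299.909  207.3395]
 [302.5977 226.633 ]] [282.1874 178.675 ] [302.9467 226.711 ]
-1 [211.1311 188.757 ] [211.7638 198.3002]
1 [371.7981 188.082 ] [371.1497 197.644 ]
```

```bash
python3 -m handwheel '[{"gripper":50,"slide":[2,-1,-40],"turn":[0,0,0]},{"gripper":50,"slide":[2,-1,-80],"turn":[0,0,0]},{"gripper":50,"slide":[2,-1,-110],"turn":[0,0,0]},{"gripper":50,"slide":[2,-1,-126],"turn":[0,0,0]},{"gripper":50,"slide":[2,-1,-126],"turn":[0,0,0]}]' 40
python3 -m handwheel '[{"gripper":40,"slide":[0,0,0],"turn":[0,0,0]},{"gripper":30,"slide":[0,0,0],"turn":[0,0,0]},{"gripper":25,"slide":[0,0,0],"turn":[0,0,0]},{"gripper":20,"slide":[0,0,0],"turn":[0,0,0]},{"gripper":17,"slide":[0,0,0],"turn":[0,0,0]}]' 40
```

```text
t: 1.65
tcp_pos: [0.4643, 0.1314, 0.1329]
eef_rot: [[-0.994, 0.105, -0.006], [0.105, 0.994, 0.0], [0.006, -0.0, -1.0]]
ft_force: [-0.6, 0.5, 0.0]
finger_gap: 0.0501
finger_force: 0.0
t: 2.15
tcp_pos: [0.4675, 0.1302, 0.1359]
eef_rot: [[-0.994, 0.107, 0.001], [0.107, 0.994, 0.0], [-0.001, 0.0, -1.0]]
ft_force: [0.5, -0.9, 0.2]
finger_gap: 0.0171
finger_force: 0.0
```

```bash
python3 -m handwheel '[{"gripper":15,"slide":[0,0,0],"turn":[0,0,0]},{"gripper":12,"slide":[0,0,0],"turn":[0,0,0]},{"gripper":5,"slide":[0,0,0],"turn":[0,0,0]},{"gripper":0,"slide":[0,0,0],"turn":[0,0,0]},{"gripper":0,"slide":[0,0,0],"turn":[0,0,0]}]' 80
python3 -m handwheel '[{"gripper":0,"slide":[0,0,2],"turn":[0,0,0]},{"gripper":0,"slide":[0,0,5],"turn":[0,0,0]},{"gripper":0,"slide":[0,0,9],"turn":[0,0,0]},{"gripper":0,"slide":[0,0,14],"turn":[0,0,0]},{"gripper":0,"slide":[0,0,20],"turn":[0,0,0]}]'
python3 -m handwheel '[{"gripper":0,"slide":[0,0,6],"turn":[0,0,0]},{"gripper":0,"slide":[0,0,12],"turn":[0,0,0]},{"gripper":0,"slide":[0,0,18],"turn":[0,0,0]},{"gripper":0,"slide":[0,0,22],"turn":[0,0,0]},{"gripper":0,"slide":[0,0,22],"turn":[0,0,0]}]'
```

```text
t: 2.65
tcp_pos: [0.4672, 0.1304, 0.1356]
eef_rot: [[-0.994, 0.107, 0.0], [0.107, 0.994, 0.0], [-0.0, 0.0, -1.0]]
ft_force: [-2.4, 2.6, 5.3]
finger_gap: 0.0134
finger_force: 78.1
t: 3.15
tcp_pos: [0.4669, 0.1301, 0.1554]
eef_rot: [[-0.994, 0.107, -0.001], [0.107, 0.994, -0.0], [0.001, -0.0, -1.0]]
ft_force: [0.1, 0.0, -7.1]
finger_gap: 0.0131
finger_force: 78.0
t: 3.65
tcp_pos: [0.4676, 0.1302, 0.1781]
eef_rot: [[-0.994, 0.107, 0.002], [0.107, 0.994, 0.0], [-0.002, 0.0, -1.0]]
ft_force: [-0.3, 0.1, -6.9]
finger_gap: 0.0133
finger_force: 78.0
```

```bash
python3 -m handwheel '[{"gripper":0,"slide":[0,-4,6],"turn":[0,0,-0.01]},{"gripper":0,"slide":[0,-14,18],"turn":[0,0,-0.02]},{"gripper":0,"slide":[0,-28,32],"turn":[0,0,-0.035]},{"gripper":0,"slide":[0,-44,46],"turn":[0,0,-0.05]},{"gripper":0,"slide":[0,-60,60],"turn":[0,0,-0.065]}]'
python3 -m handwheel '[{"gripper":0,"slide":[0,-16,14],"turn":[0,0,-0.014]},{"gripper":0,"slide":[0,-32,28],"turn":[0,0,-0.028]},{"gripper":0,"slide":[0,-49,42],"turn":[0,0,-0.04]},{"gripper":0,"slide":[0,-66,54],"turn":[0,0,-0.05]},{"gripper":0,"slide":[0,-83,62],"turn":[0,0,-0.058]}]'
python3 -m handwheel '[{"gripper":0,"slide":[0,-16,6],"turn":[0,0,-0.005]},{"gripper":0,"slide":[0,-29,10],"turn":[0,0,-0.008]},{"gripper":0,"slide":[0,-39,13],"turn":[0,0,-0.008]},{"gripper":0,"slide":[0,-46,13],"turn":[0,0,-0.008]},{"gripper":0,"slide":[0,-48,13],"turn":[0,0,-0.008]}]'
python3 -m handwheel '[{"gripper":0,"slide":[0,0,0],"turn":[0,0,0]},{"gripper":0,"slide":[0,0,0],"turn":[0,0,0]},{"gripper":0,"slide":[0,0,0],"turn":[0,0,0]}]'
python3 - <<'E'
from h import *
a,b,c=snap('top'),snap('side'),snap('wrist'); np.savez('b.npz',t=a,s=b,w=c)
W=np.zeros((600,800,3),np.uint8)
def put(s,x,y,w,h,f,X,Y):
    im=cv2.resize(s['pixels'][y:y+h,x:x+w],None,fx=f,fy=f,interpolation=cv2.INTER_CUBIC);h,w=im.shape[:2];W[Y:Y+h,X:X+w]=im
put(a,270,120,100,125,4,0,0); put(b,190,110,100,110,4,400,0); put(c,0,0,560,420,.35,400,445) if 0 else None
cv2.imwrite('pics/b1.png',W[:500,:,::-1]); cv2.imwrite('pics/bw.png',c['pixels'][:,:,::-1])
E
```

```text
t: 4.15
tcp_pos: [0.4671, 0.0689, 0.2387]
eef_rot: [[-0.985, 0.172, 0.0], [0.172, 0.985, -0.001], [-0.001, -0.0, -1.0]]
ft_force: [0.6, 0.1, -7.0]
finger_gap: 0.0129
finger_force: 78.4
t: 4.65
tcp_pos: [0.4671, -0.0143, 0.3012]
eef_rot: [[-0.973, 0.229, 0.002], [0.229, 0.973, -0.001], [-0.002, -0.001, -1.0]]
ft_force: [-0.2, -0.9, -6.9]
finger_gap: 0.0132
finger_force: 78.4
t: 5.15
tcp_pos: [0.467, -0.0615, 0.3121]
eef_rot: [[-0.972, 0.236, -0.001], [0.236, 0.972, 0.0], [0.001, -0.0, -1.0]]
ft_force: [-0.3, 0.7, -7.2]
finger_gap: 0.013
finger_force: 78.4
t: 5.45
tcp_pos: [0.4671, -0.0602, 0.3121]
eef_rot: [[-0.972, 0.235, -0.0], [0.235, 0.972, 0.0], [0.001, 0.0, -1.0]]
ft_force: [-0.9, -0.0, -6.8]
finger_gap: 0.0134
finger_force: 78.4
```

View pics/bw.png

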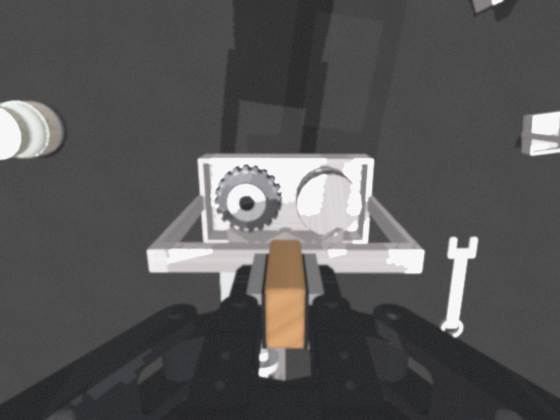

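View pics/b1.png

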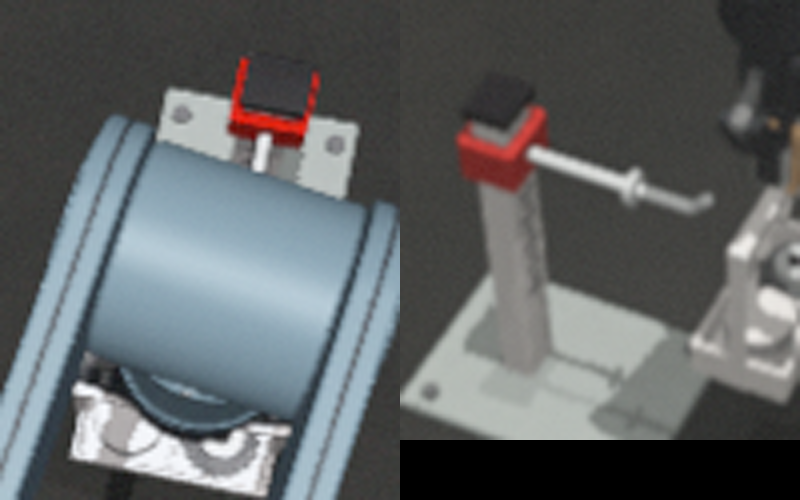

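Wrist view: the pan is held level with gear left and piston right, and a bright spot near (268,360) is the hook tip's end. Side view: the hook tip is at about (268,160), left of the pan frame and level with the window. I'll check the tip's lateral position against the wrist camera.

```bash
python3 - <<'E'
from h import *
np.set_printoptions(precision=4,suppress=True)
d=np.load('b.npz',allow_pickle=True); w,S=d['w'].item(),d['s'].item()
ex=np.array([.9718,-.236,0]);ey=np.array([.236,.9718,0]); seat=np.array([.551,-.0963,0])
for k,z in((-35,.252),(-30,.248),(-20,.24),(-20,.236),(20,.248)): print(k,proj(w,seat+ex*k/1000+[0,0,z]),proj(S,seat+ex*k/1000+[0,0,z]))
E
python3 - <<'E'
from h import *
w=np.load('b.npz',allow_pickle=True)['w'].item()
cv2.imwrite('pics/bw2.png',cv2.resize(w['pixels'][320:420,210:350,::-1],None,fx=5,fy=5,interpolation=cv2.INTER_CUBIC))
E
```

```text
-35 [263.001  304.4013] [267.3527 159.4024]
-30 [263.4651 307.6525] [265.6172 159.9015]
-20 [264.3341 313.7408] [262.1795 160.89  ]
-20 [264.6408 310.5277] [262.2042 161.9589]
20 [264.544  368.8459] [248.3069 154.1245]
```

View pics/bw2.png

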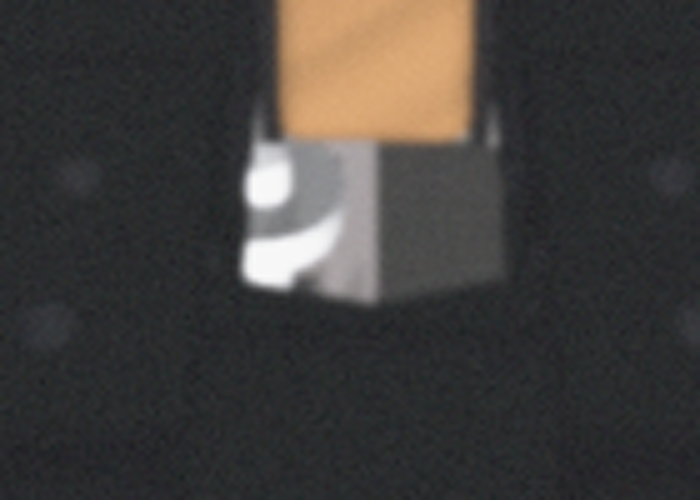

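Run:
```python
from h import *
np.set_printoptions(precision=4,suppress=True)
w=np.load('b.npz',allow_pickle=True)['w'].item()
ex=np.array([.9718,-.236,0]);ey=np.array([.236,.9718,0]); seat=np.array([.551,-.0963,0])
for k in (18,22):
  for b,z in((0,.224),(0,.236),(0,.24),(0,.248),(-12,.236),(12,.236)): print(k,b,z,proj(w,seat+ex*k/1000+ey*b/1000+[0,0,z]))
```

```text
18 0 0.224 [266.1794 344.3986]
18 0 0.236 [265.378  354.9809]
18 0 0.24 [265.0951 358.7172]
18 0 0.248 [264.5032 366.5321]
18 -12 0.236 [249.321  354.9624]
18 12 0.236 [281.4335 354.9993]
22 0 0.224 [266.2471 348.7221]
22 0 0.236 [265.4521 359.4468]
22 0 0.24 [265.1715 363.2326]
22 0 0.248 [264.5847 371.1492]
22 -12 0.236 [249.4648 359.4287]
22 12 0.236 [281.4378 359.465 ]
```

```bash
python3 -m handwheel '[{"gripper":0,"slide":[5,-2,0],"turn":[0,0,0]},{"gripper":0,"slide":[14,-4.5,0],"turn":[0,0,0]},{"gripper":0,"slide":[24,-7,0],"turn":[0,0,0]},{"gripper":0,"slide":[34,-9.5,0],"turn":[0,0,0]},{"gripper":0,"slide":[44,-12,0],"turn":[0,0,0]}]'
python3 -m handwheel '[{"gripper":0,"slide":[10,-2.4,0],"turn":[0,0,0]},{"gripper":0,"slide":[20,-4.8,0],"turn":[0,0,0]},{"gripper":0,"slide":[30,-7.2,0],"turn":[0,0,0]},{"gripper":0,"slide":[39,-9.5,0],"turn":[0,0,0]},{"gripper":0,"slide":[44,-10.6,0],"turn":[0,0,0]}]'
python3 -m handwheel '[{"gripper":0,"slide":[0,0,0],"turn":[0,0,0]},{"gripper":0,"slide":[0,0,0],"turn":[0,0,0]}]'
python3 - <<'E'
from h import *
a,b=snap('top'),snap('side'); np.savez('c.npz',t=a,s=b)
im=cv2.resize(b['pixels'][90:230,170:310],None,fx=4.2,fy=4.2,interpolation=cv2.INTER_CUBIC)
cv2.imwrite('pics/c_side.png',im[:,:,::-1])
E
```

```text
t: 6.1
tcp_pos: [0.5123, -0.0731, 0.3121]
eef_rot: [[-0.972, 0.236, -0.0], [0.236, 0.972, 0.0], [0.0, 0.0, -1.0]]
ft_force: [1.0, -0.0, -7.7]
finger_gap: 0.0129
finger_force: 78.4
t: 6.6
tcp_pos: [0.5561, -0.0837, 0.3121]
eef_rot: [[-0.972, 0.236, 0.0], [0.236, 0.972, -0.0], [-0.0, -0.0, -1.0]]
ft_force: [-0.3, -0.2, -7.0]
finger_gap: 0.0131
finger_force: 78.4
t: 6.8
tcp_pos: [0.5549, -0.0833, 0.3122]
eef_rot: [[-0.972, 0.236, -0.001], [0.236, 0.972, 0.0], [0.001, 0.0, -1.0]]
ft_force: [0.0, -0.0, -6.1]
finger_gap: 0.0136
finger_force: 78.4
```

View pics/c_side.png

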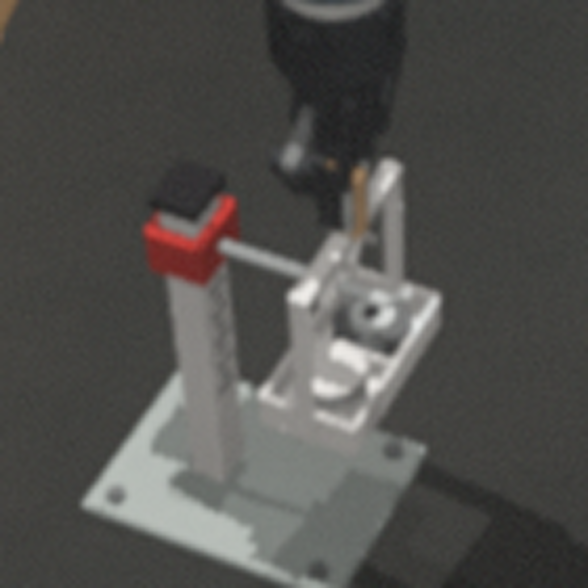

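Side view: the frame is threaded, with the bar going under the cross bar in mid-window and nothing touching. Next I lower it.

```bash
python3 -m handwheel '[{"gripper":0,"slide":[0,0,-3],"turn":[0,0,0]},{"gripper":0,"slide":[0,0,-9],"turn":[0,0,0]},{"gripper":0,"slide":[0,0,-16],"turn":[0,0,0]},{"gripper":0,"slide":[0,0,-22],"turn":[0,0,0]},{"gripper":0,"slide":[0,0,-26],"turn":[0,0,0]}]'
python3 -m handwheel '[{"gripper":0,"slide":[0,0,-2],"turn":[0,0,0]},{"gripper":0,"slide":[0,0,-4],"turn":[0,0,0]},{"gripper":0,"slide":[0,0,-6],"turn":[0,0,0]},{"gripper":0,"slide":[0,0,-8],"turn":[0,0,0]},{"gripper":0,"slide":[0,0,-10],"turn":[0,0,0]}]'
python3 -m handwheel '[{"gripper":0,"slide":[0,0,-2],"turn":[0,0,0]},{"gripper":0,"slide":[0,0,-4],"turn":[0,0,0]},{"gripper":0,"slide":[0,0,-6],"turn":[0,0,0]},{"gripper":0,"slide":[0,0,-8],"turn":[0,0,0]},{"gripper":0,"slide":[0,0,-10],"turn":[0,0,0]}]'
```

```text
t: 7.4
tcp_pos: [0.5547, -0.0832, 0.2852]
eef_rot: [[-0.972, 0.236, -0.001], [0.236, 0.972, 0.001], [0.001, 0.0, -1.0]]
ft_force: [0.3, 0.0, -6.9]
finger_gap: 0.013
finger_force: 78.4
t: 7.9
tcp_pos: [0.5552, -0.0834, 0.2763]
eef_rot: [[-0.972, 0.236, 0.0], [0.236, 0.972, -0.0], [-0.0, -0.0, -1.0]]
ft_force: [0.9, 0.2, -7.2]
finger_gap: 0.0133
finger_force: 78.4
t: 8.4
tcp_pos: [0.5552, -0.0834, 0.2662]
eef_rot: [[-0.972, 0.236, 0.0], [0.236, 0.972, -0.0], [-0.0, -0.0, -1.0]]
ft_force: [-0.3, 0.7, -6.3]
finger_gap: 0.0129
finger_force: 78.5
```

```bash
python3 -m handwheel '[{"gripper":0,"slide":[0,0,-2],"turn":[0,0,0]},{"gripper":0,"slide":[0,0,-4],"turn":[0,0,0]},{"gripper":0,"slide":[0,0,-6],"turn":[0,0,0]},{"gripper":0,"slide":[0,0,-8],"turn":[0,0,0]},{"gripper":0,"slide":[0,0,-10],"turn":[0,0,0]}]'
python3 -m handwheel '[{"gripper":0,"slide":[0,0,-2],"turn":[0,0,0]},{"gripper":0,"slide":[0,0,-4],"turn":[0,0,0]},{"gripper":0,"slide":[0,0,-6],"turn":[0,0,0]},{"gripper":0,"slide":[0,0,-8],"turn":[0,0,0]},{"gripper":0,"slide":[0,0,-10],"turn":[0,0,0]}]'
```

```text
t: 8.9
tcp_pos: [0.5552, -0.0835, 0.2563]
eef_rot: [[-0.972, 0.236, 0.0], [0.236, 0.972, -0.0], [-0.0, -0.0, -1.0]]
ft_force: [0.2, -0.6, -5.4]
finger_gap: 0.0129
finger_force: 78.6
t: 9.4
tcp_pos: [0.5552, -0.0835, 0.2463]
eef_rot: [[-0.972, 0.236, 0.0], [0.236, 0.972, -0.0], [-0.0, -0.0, -1.0]]
ft_force: [-0.1, -1.4, -5.1]
finger_gap: 0.013
finger_force: 78.8
```

```bash
python3 -m handwheel '[{"gripper":0,"slide":[0,0,-2],"turn":[0,0,0]},{"gripper":0,"slide":[0,0,-4],"turn":[0,0,0]},{"gripper":0,"slide":[0,0,-6],"turn":[0,0,0]},{"gripper":0,"slide":[0,0,-8],"turn":[0,0,0]},{"gripper":0,"slide":[0,0,-10],"turn":[0,0,0]}]'
for i in 1 2 3; do python3 -m handwheel '[{"gripper":0,"slide":[0,0,0],"turn":[0,0,0]}]' | grep -E "ft_|tcp"; done
```

```text
t: 9.9
tcp_pos: [0.5552, -0.0834, 0.2362]
eef_rot: [[-0.972, 0.236, 0.0], [0.236, 0.972, -0.0], [-0.0, -0.0, -1.0]]
ft_force: [-0.5, -1.5, -3.7]
finger_gap: 0.0128
finger_force: 78.9
tcp_pos: [0.5552, -0.0834, 0.2361]
ft_force: [-0.4, -1.8, -4.8]
tcp_pos: [0.5552, -0.0835, 0.2364]
ft_force: [-0.1, -1.5, -3.3]
tcp_pos: [0.5552, -0.0835, 0.2365]
ft_force: [-0.3, -1.6, -3.6]
```

Lateral force of about 1.6 N along -pan y: the bar is bearing on one flank. I'll ease the pan toward -y until that vanishes.

```bash
for i in 1 2 ; do python3 -m handwheel '[{"gripper":0,"slide":[-0.1,-0.4,0],"turn":[0,0,0]},{"gripper":0,"slide":[-0.1,-0.4,0],"turn":[0,0,0]}]' | grep -E "ft_|tcp";python3 -m handwheel '[{"gripper":0,"slide":[0,0,0],"turn":[0,0,0]}]' | grep -E "ft_"; done
```

```text
tcp_pos: [0.5551, -0.0836, 0.2364]
ft_force: [0.1, 0.3, -2.7]
ft_force: [0.4, -0.2, -2.8]
tcp_pos: [0.5551, -0.0838, 0.2363]
ft_force: [0.4, 0.9, -3.2]
ft_force: [0.5, 2.0, -3.0]
```

```bash
python3 -m handwheel '[{"gripper":0,"slide":[0.1,0.3,0],"turn":[0,0,0]},{"gripper":0,"slide":[0.1,0.3,0],"turn":[0,0,0]},{"gripper":0,"slide":[0.1,0.3,0],"turn":[0,0,0]}]' | grep ft_
python3 -m handwheel '[{"gripper":0,"slide":[0,0,-2],"turn":[0,0,0]},{"gripper":0,"slide":[0,0,-4],"turn":[0,0,0]},{"gripper":0,"slide":[0,0,-6],"turn":[0,0,0]},{"gripper":0,"slide":[0,0,-8],"turn":[0,0,0]},{"gripper":0,"slide":[0,0,-10],"turn":[0,0,0]}]'
for i in 1 2 3 4; do python3 -m handwheel '[{"gripper":0,"slide":[0,0,0],"turn":[0,0,0]}]' | grep -E "ft_"; done
```

```text
ft_force: [0.3, 1.0, -3.5]
t: 11.6
tcp_pos: [0.5551, -0.0838, 0.2262]
eef_rot: [[-0.972, 0.236, 0.0], [0.236, 0.972, 0.0], [-0.0, 0.0, -1.0]]
ft_force: [0.2, 2.3, -3.3]
finger_gap: 0.0131
finger_force: 79.1
ft_force: [2.0, 2.2, -1.9]
ft_force: [1.9, 1.7, -1.6]
ft_force: [1.1, 2.4, -2.3]
ft_force: [0.5, 2.5, -2.4]
```

```bash
for i in 1 2; do python3 -m handwheel '[{"gripper":0,"slide":[0.1,0.2,0],"turn":[0,0,0]},{"gripper":0,"slide":[0.1,0.2,0],"turn":[0,0,0]}]' | grep -E 'ft_|tcp'; python3 -m handwheel '[{"gripper":0,"slide":[0,0,0],"turn":[0,0,0]}]' | grep -E "ft_";  python3 -m handwheel '[{"gripper":0,"slide":[0,0,0],"turn":[0,0,0]}]' | grep -E "ft_";done
```

```text
tcp_pos: [0.5551, -0.0838, 0.2263]
ft_force: [0.3, 1.3, -2.9]
ft_force: [0.1, 2.0, -3.3]
ft_force: [0.9, 2.2, -2.5]
tcp_pos: [0.5551, -0.0837, 0.2263]
ft_force: [-0.6, 0.2, -2.5]
ft_force: [-0.4, 0.0, -2.9]
ft_force: [0.2, 0.1, -2.4]
```

```bash
python3 -m handwheel '[{"gripper":0,"slide":[0,0,-2],"turn":[0,0,0]},{"gripper":0,"slide":[0,0,-4],"turn":[0,0,0]},{"gripper":0,"slide":[0,0,-6],"turn":[0,0,0]},{"gripper":0,"slide":[0,0,-8],"turn":[0,0,0]},{"gripper":0,"slide":[0,0,-10],"turn":[0,0,0]}]' | grep ft_
python3 -m handwheel '[{"gripper":0,"slide":[0,0,-2],"turn":[0,0,0]},{"gripper":0,"slide":[0,0,-4],"turn":[0,0,0]},{"gripper":0,"slide":[0,0,-6],"turn":[0,0,0]},{"gripper":0,"slide":[0,0,-8],"turn":[0,0,0]},{"gripper":0,"slide":[0,0,-10],"turn":[0,0,0]}]' | grep -E 'tcp|ft_'
for i in 1 2 3 4 5 6; do python3 -m handwheel '[{"gripper":0,"slide":[0,0,0],"turn":[0,0,0]}]' | grep -E "ft_"; done
```

```text
ft_force: [-0.6, 0.2, -1.7]
tcp_pos: [0.5552, -0.0836, 0.2062]
ft_force: [-0.8, -0.2, -1.1]
ft_force: [-0.4, -1.2, -0.4]
ft_force: [-1.3, -0.4, -0.1]
ft_force: [-0.7, -0.6, -1.3]
ft_force: [-1.0, -0.2, -0.6]
ft_force: [-1.2, -0.4, -1.4]
ft_force: [-0.9, -1.0, -0.1]
```

```bash
python3 -m handwheel '[{"gripper":0,"slide":[0,0,-1.5],"turn":[0,0,0]},{"gripper":0,"slide":[0,0,-3],"turn":[0,0,0]},{"gripper":0,"slide":[0,0,-4],"turn":[0,0,0]},{"gripper":0,"slide":[0,0,-5],"turn":[0,0,0]}]' | grep -E 'tcp|ft_'
for i in 1 2 3 4 5 6 7 8 9 10; do python3 -m handwheel '[{"gripper":0,"slide":[0,0,0],"turn":[0,0,0]}]' | grep -E "ft_"; done
```

```text
tcp_pos: [0.5553, -0.0835, 0.2012]
ft_force: [-0.5, -0.9, 0.3]
ft_force: [-0.8, -0.7, 0.0]
ft_force: [-0.2, -1.1, -0.1]
ft_force: [-0.4, -1.0, -0.0]
ft_force: [-0.5, -1.0, -1.2]
ft_force: [-1.1, -1.5, -0.3]
ft_force: [-0.8, -1.0, -0.7]
ft_force: [-0.3, -0.9, -0.2]
ft_force: [-0.3, -0.7, -0.8]
ft_force: [-0.7, -1.7, -0.0]
ft_force: [-0.8, -0.0, -0.4]
```

```bash
python3 -m handwheel '[{"gripper":0,"slide":[-0.1,-0.1,-1],"turn":[0,0,0]},{"gripper":0,"slide":[-0.2,-0.2,-2],"turn":[0,0,0]},{"gripper":0,"slide":[-0.2,-0.2,-2],"turn":[0,0,0]}]' | grep -E 'tcp|ft_'
for i in 1 2 3 4 5 6 7 8 9 10 11 12; do python3 -m handwheel '[{"gripper":0,"slide":[0,0,0],"turn":[0,0,0]}]' | grep -E "ft_"; done; python3 -c "
from h import *; print(robot.read_state()['ft_torque'])"
```

```text
tcp_pos: [0.5552, -0.0836, 0.1992]
ft_force: [-0.9, 0.1, -0.6]
ft_force: [-0.8, 0.3, 0.3]
ft_force: [0.0, 0.4, 0.0]
ft_force: [-0.2, 0.4, -0.7]
ft_force: [-0.9, 0.4, 0.2]
ft_force: [-0.1, 0.4, -0.0]
ft_force: [0.9, 0.1, 0.2]
ft_force: [0.9, 0.7, -0.3]
ft_force: [0.3, -0.0, -0.3]
ft_force: [0.8, -0.1, 0.4]
ft_force: [1.0, -0.3, -0.4]
ft_force: [0.5, 0.3, -0.3]
ft_force: [1.3, 0.9, 0.3]
[ 0.12669125 -0.13457357 -0.01796513]
```

All three forces are now near zero, so the spring carries the weight. I'll ease the grip and open slowly.

```bash
python3 -m handwheel '[{"gripper":0,"slide":[0,0,0],"turn":[0,0,0]},{"gripper":0,"slide":[0,0,0],"turn":[0,0,0]}]' 40 | grep ft_
python3 -m handwheel '[{"gripper":0,"slide":[0,0,0],"turn":[0,0,0]},{"gripper":0,"slide":[0,0,0],"turn":[0,0,0]},{"gripper":0,"slide":[0,0,0],"turn":[0,0,0]}]' 20
python3 -m handwheel '[{"gripper":13.5,"slide":[0,0,0],"turn":[0,0,0]},{"gripper":14,"slide":[0,0,0],"turn":[0,0,0]},{"gripper":14.5,"slide":[0,0,0],"turn":[0,0,0]},{"gripper":15,"slide":[0,0,0],"turn":[0,0,0]},{"gripper":16,"slide":[0,0,0],"turn":[0,0,0]}]' 20
python3 -m handwheel '[{"gripper":18,"slide":[0,0,0],"turn":[0,0,0]},{"gripper":21,"slide":[0,0,0],"turn":[0,0,0]},{"gripper":25,"slide":[0,0,0],"turn":[0,0,0]},{"gripper":30,"slide":[0,0,0],"turn":[0,0,0]},{"gripper":36,"slide":[0,0,0],"turn":[0,0,0]}]' 20
python3 - <<'E'
from h import *
b=snap('side'); c=snap('wrist'); np.savez('d.npz',s=b,w=c)
im=cv2.resize(b['pixels'][120:240,180:300],None,fx=3.5,fy=3.5,interpolation=cv2.INTER_CUBIC)
im2=cv2.resize(c['pixels'],(380,285))
W=np.zeros((420,800,3),np.uint8);W[:,:420]=im;W[:285,420:]=im2
cv2.imwrite('pics/d.png',W[:,:,::-1])
E
```

```text
ft_force: [1.3, 1.1, -0.3]
t: 17.8
tcp_pos: [0.5551, -0.0837, 0.1993]
eef_rot: [[-0.972, 0.236, 0.0], [0.236, 0.972, 0.0], [-0.0, 0.0, -1.0]]
ft_force: [1.0, 1.2, 0.9]
finger_gap: 0.013
finger_force: 79.5
t: 18.3
tcp_pos: [0.5549, -0.0838, 0.1993]
eef_rot: [[-0.972, 0.236, -0.0], [0.236, 0.972, -0.0], [0.0, -0.0, -1.0]]
ft_force: [-0.6, -0.4, 0.2]
finger_gap: 0.016
finger_force: 0.0
t: 18.8
tcp_pos: [0.555, -0.0837, 0.1993]
eef_rot: [[-0.972, 0.236, -0.0], [0.236, 0.972, -0.0], [0.0, -0.0, -1.0]]
ft_force: [0.0, -0.2, -0.0]
finger_gap: 0.0359
finger_force: 0.0
```

View pics/d.png

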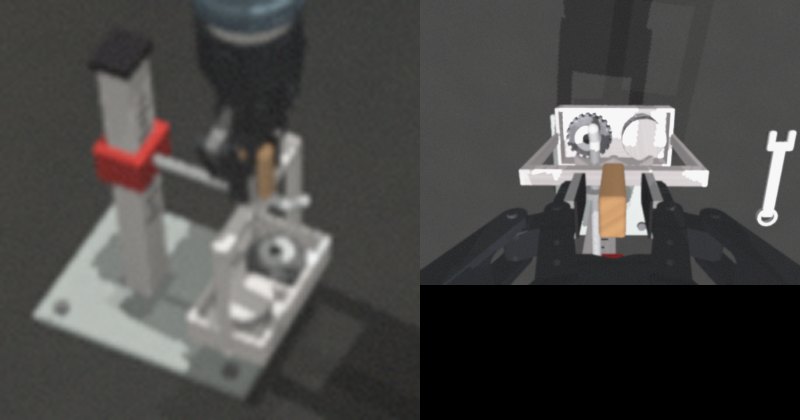

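The pan hangs level on the gear-side arch with both parts in it, and the fingers are clear of the tab. Next I retreat straight up.

```bash
python3 -m handwheel '[{"gripper":44,"slide":[0,0,2],"turn":[0,0,0]},{"gripper":44,"slide":[0,0,10],"turn":[0,0,0]},{"gripper":44,"slide":[0,0,22],"turn":[0,0,0]},{"gripper":44,"slide":[0,0,37],"turn":[0,0,0]},{"gripper":44,"slide":[0,0,55],"turn":[0,0,0]}]'
python3 -m handwheel '[{"gripper":44,"slide":[0,0,20],"turn":[0,0,0]},{"gripper":44,"slide":[0,0,45],"turn":[0,0,0]},{"gripper":44,"slide":[0,0,70],"turn":[0,0,0]},{"gripper":44,"slide":[0,0,90],"turn":[0,0,0]},{"gripper":44,"slide":[0,0,100],"turn":[0,0,0]}]'
python3 -m handwheel '[{"gripper":44,"slide":[-25,10,10],"turn":[0,0,0]},{"gripper":44,"slide":[-60,25,10],"turn":[0,0,0]},{"gripper":44,"slide":[-95,40,10],"turn":[0,0,0]},{"gripper":44,"slide":[-120,50,10],"turn":[0,0,0]},{"gripper":44,"slide":[-120,50,10],"turn":[0,0,0]}]'
python3 - <<'E'
from h import *
b=snap('side','e0.png')
E
for i in 1 2 3; do python3 -m handwheel '[{"gripper":44,"slide":[0,0,0],"turn":[0,0,0]},{"gripper":44,"slide":[0,0,0],"turn":[0,0,0]},{"gripper":44,"slide":[0,0,0],"turn":[0,0,0]},{"gripper":44,"slide":[0,0,0],"turn":[0,0,0]},{"gripper":44,"slide":[0,0,0],"turn":[0,0,0]}]'|grep t: ; done
python3 - <<'E'
from h import *
b=snap('side','e1.png'); a=cv2.imread('pics/e0.png')
d=cv2.absdiff(a,b['pixels'][:,:,::-1].copy()).max(2)[110:250,170:320]; print((d>40).sum())
im=cv2.resize(b['pixels'][110:250,170:320],None,fx=4,fy=4,interpolation=cv2.INTER_CUBIC)
cv2.imwrite('pics/e.png',im[:,:,::-1])
E
```

```text
t: 19.4
tcp_pos: [0.555, -0.0837, 0.2556]
eef_rot: [[-0.972, 0.236, 0.0], [0.236, 0.972, -0.0], [-0.0, -0.0, -1.0]]
ft_force: [-0.7, 0.2, 0.1]
finger_gap: 0.044
finger_force: 0.0
t: 19.9
tcp_pos: [0.5557, -0.0839, 0.3578]
eef_rot: [[-0.972, 0.235, 0.005], [0.235, 0.972, -0.002], [-0.005, -0.001, -1.0]]
ft_force: [-0.1, 0.1, -1.5]
finger_gap: 0.0438
finger_force: 0.0
t: 20.4
tcp_pos: [0.4324, -0.0323, 0.3653]
eef_rot: [[-0.972, 0.235, 0.001], [0.235, 0.972, -0.0], [-0.001, 0.0, -1.0]]
ft_force: [0.9, 0.7, 0.5]
finger_gap: 0.0439
finger_force: 0.0
t: 20.95
eef_rot: [[-0.972, 0.236, -0.001], [0.236, 0.972, 0.0], [0.001, 0.0, -1.0]]
t: 21.45
eef_rot: [[-0.972, 0.235, 0.0], [0.235, 0.972, -0.0], [-0.0, -0.0, -1.0]]
t: 21.95
eef_rot: [[-0.972, 0.236, 0.0], [0.236, 0.972, -0.0], [-0.0, -0.0, -1.0]]
8
```

View pics/e.png

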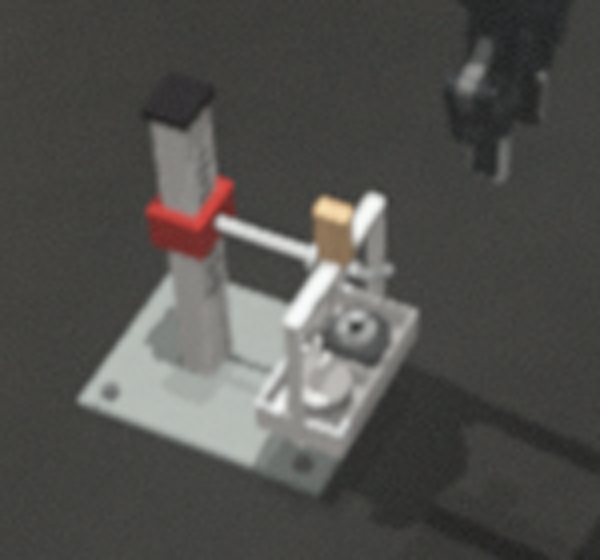

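The pan hangs still and level on the hook with gear and piston in it, and the hand is well away.

```bash
python3 -c "
from workcell import robot; print(robot.hand_in())"
```

```text
the job is handed in; nothing more can be done
None
```

The job is handed in: the pan hangs level and still from the hook by its gear-side arch, with gear and piston in it and the hand away, after about 22 s of robot time; no verdict came back.

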